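# Clip the red-tagged shell board into the transit rack

## Task

Take the shell board with the red top edge out of the wooden stand and push it down into the clip slot with the red ends on the transit rack, upright, centred along the slot and fully home on the slot's floor; either face may look forward. Leave the yellow and green boards where they are, and let go.

Things in the scene. Friction and masses are not known exactly. Their poses are not given: they have to be found in the camera images.
- board_red_centre (a point): Centre of the board to move: upright white panel 110 mm wide (x), 10 thick (y), 140 high (z up), 0.13 kg, red band on top. Shells on its +y face stand 7 mm proud, up to 29 mm above the centre; the top 40 mm are bare for gripping across the thickness. It stands loosely in a slot of a pale wooden stand (slot floor 15 mm above the table, 13 mm wide, cheeks reach 25 mm up the board): lift straight out.
- slot_red_floor (a point): Floor centre of the rack slot with red end blocks, 27 mm above the table; x along slot, z up. A home board is parallel to x, its centre 70 mm above this point. Two sprung aluminium jaws, 80 mm long, stand 6 mm apart up to 30 mm above the floor, then flare at 20 degrees to 28 mm apart at 60 mm. The board meets them 36 mm up; push it straight down (10 to 15 N). They then hold it; its weight does not push it in.
- board_yellow_centre (a point): Centre of the yellow-banded board, same size and axes as the red one. It stands in the other slot of the wooden stand, parallel to the red one, 85 mm away (either side). Leave it alone.
- board_green_centre (a point): Centre of the green-banded board, same size and axes. It is already home in the slot with green ends on the dark steel rack. The rack has three parallel slots 85 mm apart, in any order: red ends (empty), yellow ends (empty), green ends. Leave this board alone.
Things that resemble listed ones, but are neither listed nor needed, are in the scene too. What is shaped like the part that bears board_red_centre but purple is not meant.

How it is judged (in metres and radians):
At the end, for the whole second after the job is handed in: The red board stands in the red slot with its centre no more than 75 mm above the slot floor (70 mm is home), within 20 mm of the slot's middle along it and 10 mm across it, in line with the slot and upright within 10 degrees, at rest and let go (x of board_red_centre in the frame of slot_red_floor between -0.02 and 0.02 m and y of board_red_centre in the frame of slot_red_floor between -0.01 and 0.01 m and z of board_red_centre in the frame of slot_red_floor between 0.062 and 0.075 m and angle between the x axis of board_red_centre and the x axis of slot_red_floor, either way round below 0.18 rad and angle between board_red_centre's own z axis and vertical below 0.18 rad and linear speed of board_red below 0.02 m/s); the robot touches nothing.
It fails at once if the yellow board is moved by more than 30 mm (distance of board_yellow_centre from where it was at the start of the episode above 0.03 m).
It fails at once if the green board is moved by more than 30 mm (distance of board_green_centre from where it was at the start of the episode above 0.03 m).
It also fails if it takes over 42 s, if anything falls off the work surface, if the arm or the gripper's body presses on something with over 40 N, if the wrist force passes 120 N, or if a joint passes its speed limit or range.

## Robot

A 6-joint arm with a two-finger parallel gripper is mounted at the origin on the work surface. World frame = base frame: x ahead of the robot, y to its left, z up, the work surface at z = 0. Lengths are in mm, angles in rad, forces in N, time in s.
With the tool pointing down it reaches from about 275 to 850 mm from the base axis. Payload 19 kg.
Tool frame: the origin (TCP) lies midway between the tips of the shut fingers; the grasp point (between the pads) lies 19 mm behind it; z points along the fingers, y is the direction in which the jaws open and shut (so a half turn about z gives the same grasp; the last joint's range is limited). The gripper opens to 85 mm and grips with 20 to 120 N. Pads are 22 mm wide; open, the fingers measure 114 mm over their backs; the gripper's body (76 mm by 85 mm) begins 54 mm behind the grasp point. The pads swing forward as they close: fully open they stand 13 mm farther back than shut.
Start: joints at [-1.403, 0.15, 1.437, -0, 1.554, -0.134], TCP at [170.887, -548.988, 231.267] pointing down, gripper open.
Joint ranges: [-2.8, 2.8], [-0.68, 2.1], [0.12, 2.68], [-1.39, 4.53], [0.16, 2.79], [-2.81, 2.81]. Speed limits (rad/s): [1.89, 1.89, 2.22, 3.01, 3.01, 3.01].

## Interface

Orientations are given as a rotation vector (axis times angle).
In Python, from plant import bot, optics gives the robot as it stands.
- The arm moves only by the tool play_rows, never from a script. Its argument "commands" is a list that holds one entry, the list of rows, each a list of 5 numbers: the shift along the tool's x, y, z in m, then the turn about the tool's z in rad, then the gripper command: -1 is fully open, 1 is shut, values between are in proportion. A call has 1 to 5 rows; each row is the pose to reach, as a shift and turn from the pose commanded when the call began, along the tool's axes at that moment; what a row does not reach only later rows make up. A row lasts 1/12 s, in which the tool goes at most 41.7 mm and 7.16 degrees, less where a joint would pass 70% of its speed; a pose out of reach is approached as far as the arm can. A call with a gripper value outside its range is refused whole. The fingers move at their own pace and stop on an object; the grip force is fixed at half the most. Time passes only in rows, so rows that repeat a pose let the fingers close. It gives the time, the measured TCP pose, the force and the opening at its end, in the units of the state.
- bot.get_state(): the state, without advancing time (a new reading comes with each control period).
- optics.capture(name): name is "scene" or "side" or "wrist"; returns the picture (480x640x3 uint8, red, green, blue); there is no depth.
- optics.calibration(name): a dict with "intrinsics" (3x3 intrinsics, pixels), "k1" (the pictures are not rectified: a ray, as slopes to the right and down, at radius r is drawn at 1 + k1 r^2 times it, then the intrinsics apply), "eye" and "rotation" of the camera in the world. Camera axes: x right, y up, looking along -z (the intrinsics and any distortion apply to the point x, -y, -z); pixel columns grow to the right and rows downward; lengths in mm; the calibration is good to about 2 mm. A picture is of the moment at which its call begins: read the wrist's pose just before it. calibration takes no time and is no camera call; for the wrist camera it gives the pose at the moment of the call.
- bot.hand_in(): hands the job in, once; it reports no verdict.
The state is a dict: "t": time; "q": joint angles; "qd": joint speeds; "effort": joint torques, N m; "eef_pos": TCP position; "ee_rot": TCP orientation; "force": force on the tool from outside, world axes, zero at the start; "torque": the same for the moment, N m; "gripper_width": opening from 0.0 (shut) to 1.0 (fully open).
Only numpy, scipy, OpenCV 4.12 (cv2) and the standard library are available. Lean on these libraries where they do the work, as an engineer would, in place of code of your own. Each camera call takes 0.05 s, during which the arm holds its last target.

## Working session

There is one attempt and no reset: what is moved stays moved. The work goes in short steps, Python scripts to look and compute and a tool call to move; the robot and the scene stay as the last step left them, time stands still between calls to the robot, and variables do not carry over. Pictures are saved under pics/ and viewed, and the job is handed in when it is done.

Besides the shell and the picture viewer there is one more tool, called after ">>>" as name([rows], argument=value, ...), one row to a line, values as JSON. play_rows: Moves the arm, as the interface text tells. Its arguments: {"type":"object","properties":{"commands":{"type":"array","items":{"type":"array","items":{"type":"array","items":{"type":"number"}}}}},"required":["commands"]}

```bash
mkdir -p pics; ls; python3 - <<'E'
from plant import bot, optics
import cv2
print(bot.get_state())
for n in ["scene","side","wrist"]:
    c=optics.calibration(n); print(n,c)
    cv2.imwrite(f"pics/{n}0.png",optics.capture(n)[:,:,::-1])
E
```

```text
pics
{'t': 0.0, 'q': array([-1.40300250e+00,  1.50989231e-01,  1.43798463e+00, -6.81010662e-06,
        1.55379295e+00, -1.34023863e-01]), 'qd': array([-0.00204957,  0.00024045,  0.00160948, -0.00075358,  0.00086515,
       -0.00027182]), 'effort': array([-3.37533369e-03, -7.13061333e+01, -5.70866740e+01, -4.58686882e-04,
        8.76526872e-03, -3.11177708e-06]), 'eef_pos': array([ 170.84990472, -548.79318744,  230.69671527]), 'ee_rot': array([-3.10472744e+00, -4.72120423e-01,  4.18188620e-05]), 'force': array([-0.50930095,  0.99584035, -0.15521424]), 'torque': array([-0.00064982, -0.00351805,  0.04908743]), 'gripper_width': 1.0015926340218595}
scene {'intrinsics': array([[569.48402747,   0.        , 322.53091348],
       [  0.        , 569.48402747, 237.54564706],
       [  0.        ,   0.        ,   1.        ]]), 'k1': -0.0032921746666052134, 'eye': array([1184.1862622 , -200.47318546,  757.54176432]), 'rotation': array([0.64124048, 0.47221198, 1.23284683])}
side {'intrinsics': array([[522.51228419,   0.        , 318.78009793],
       [  0.        , 522.51228419, 235.95733653],
       [  0.        ,   0.        ,   1.        ]]), 'k1': -0.05824802015810668, 'eye': array([ 268.65254663, -408.20867608,  674.03715762]), 'rotation': array([ 0.67156393, -0.26476655, -0.69345157])}
wrist {'intrinsics': array([[344.0399582 ,   0.        , 315.85416323],
       [  0.        , 344.0399582 , 235.42467625],
       [  0.        ,   0.        ,   1.        ]]), 'k1': 0.02130601137928411, 'eye': array([ 251.1527754 , -523.70552737,  372.61029326]), 'rotation': array([-0.28180363,  0.20947356, -1.25617775])}
```

View pics/scene0.png

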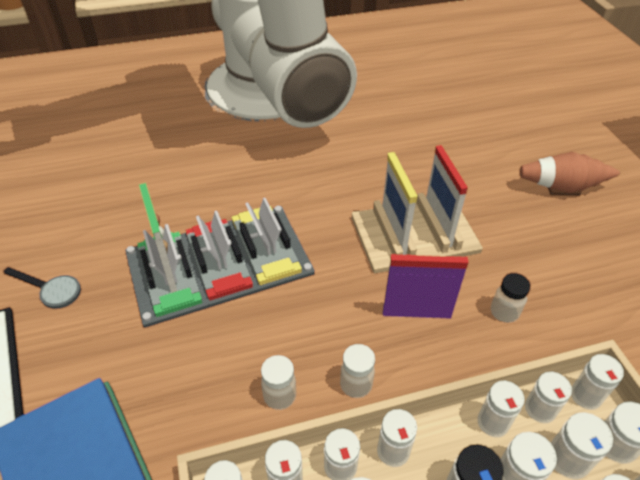

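View pics/side0.png

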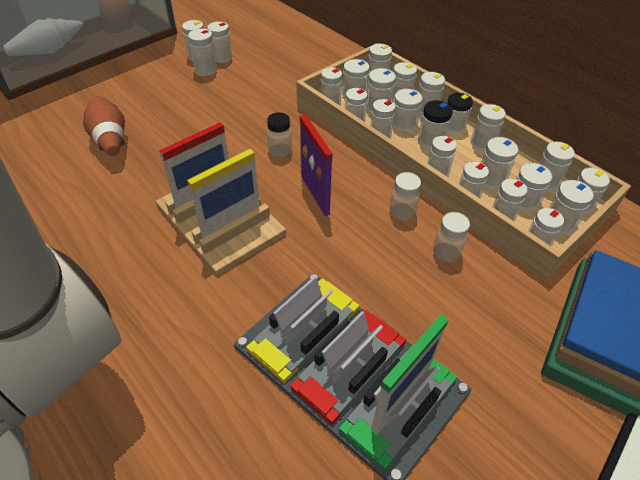

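View pics/wrist0.png

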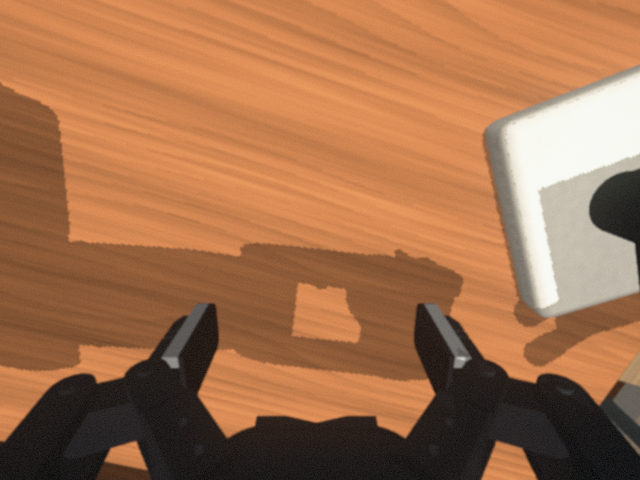

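The red-topped candidates are:
- The board in the stand, at scene (450,168) and side (193,140). It's a white panel and the one I want.
- The purple free-standing board, at scene (428,262) and side (315,125). This is the decoy.

The red slot is the middle rack slot, at scene (220,255) and side (345,360). I'll check these in close crops.

```bash
python3 - <<'E'
import cv2
a=cv2.imread("pics/scene0.png");b=cv2.imread("pics/side0.png")
def crop(im,x,y,w,h,s,n):
    cv2.imwrite(n,cv2.resize(im[y:y+h,x:x+w],None,fx=s,fy=s,interpolation=cv2.INTER_CUBIC))
crop(a,345,135,145,145,4,"pics/c_scene_stand.png")
crop(b,150,110,150,170,3.5,"pics/c_side_stand.png")
crop(a,120,180,200,145,4,"pics/c_scene_rack.png")
crop(b,230,270,250,210,2.8,"pics/c_side_rack.png")
E
```

```text
(no output)
```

View pics/c_scene_stand.png

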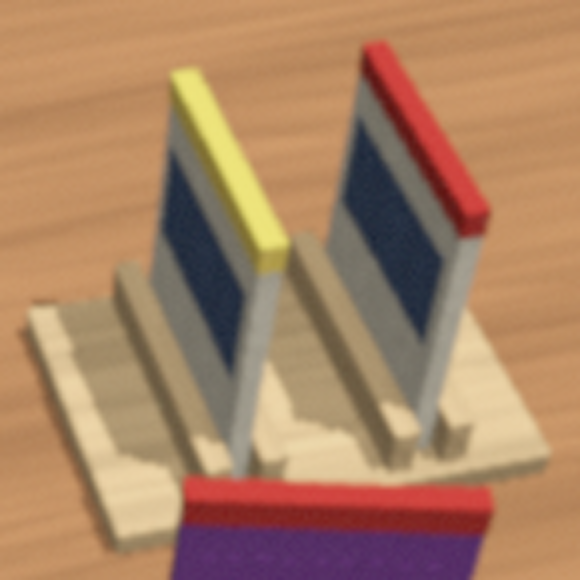

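View pics/c_side_stand.png

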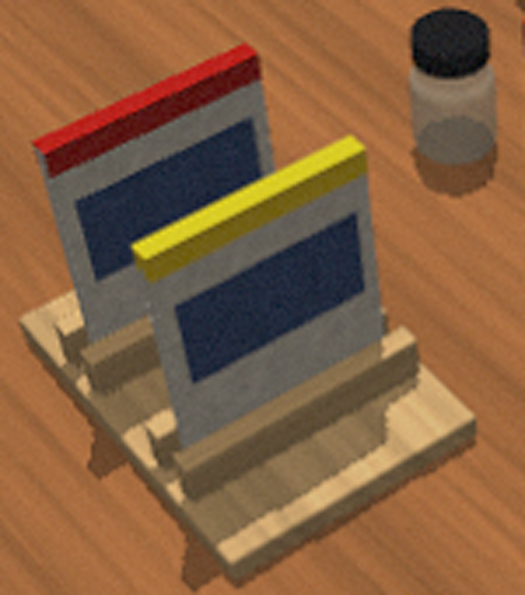

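View pics/c_scene_rack.png

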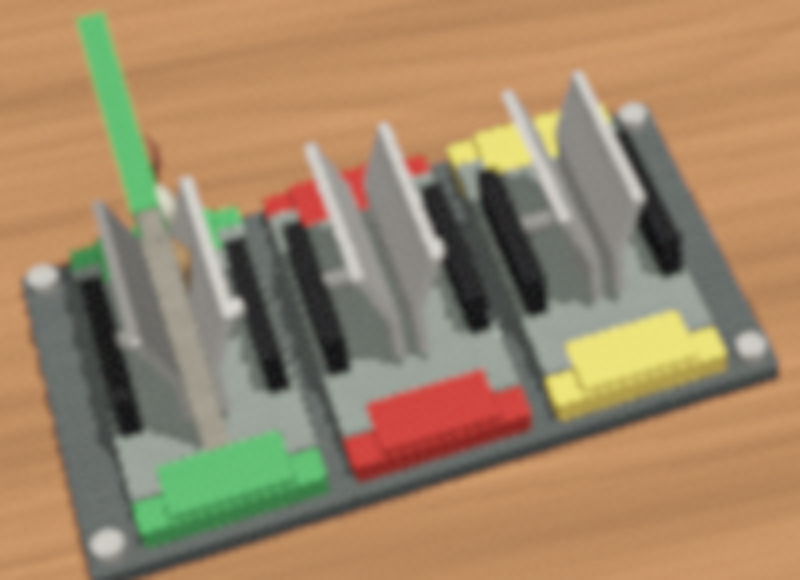

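View pics/c_side_rack.png

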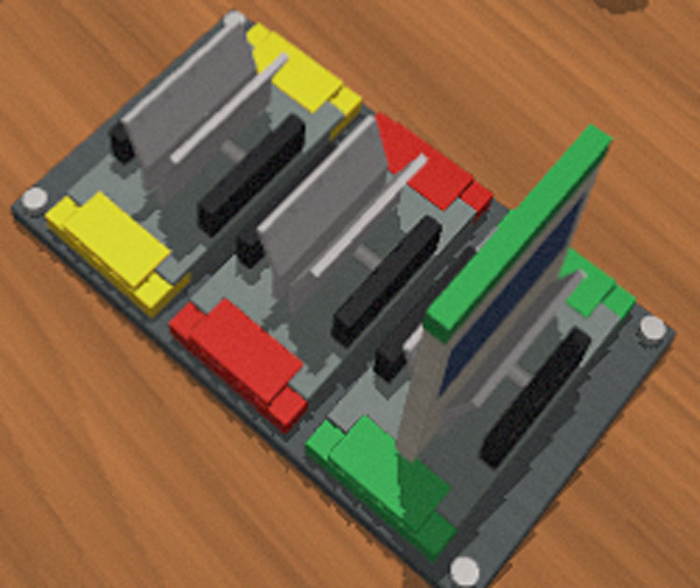

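The crops confirm a white panel with a red top in the stand, so that's the target. The red slot is empty and in the middle. Next I'll compute positions.

```bash
cat > h.py <<'E'
import numpy as np, cv2
from scipy.spatial.transform import Rotation as R
def ray(c,px):
    K=c["intrinsics"]; d=np.array([(px[0]-K[0,2])/K[0,0],(px[1]-K[1,2])/K[1,1]])
    u=d.copy()
    for _ in range(10): u=d/(1+c["k1"]*(u@u))
    v=R.from_rotvec(c["rotation"]).apply([u[0],-u[1],-1.]); return np.array(c["eye"]),v/np.linalg.norm(v)
def atz(c,px,z):
    e,v=ray(c,px); return e+v*(z-e[2])/v[2]
def tri(c1,p1,c2,p2):
    A=np.zeros((3,3));b=np.zeros(3);L=[]
    for c,p in((c1,p1),(c2,p2)):
        e,v=ray(c,p);M=np.eye(3)-np.outer(v,v);A+=M;b+=M@e;L.append((M,e))
    x=np.linalg.solve(A,b); return x,[np.linalg.norm(M@(x-e)) for M,e in L]
def proj(c,X):
    p=R.from_rotvec(c["rotation"]).inv().apply(np.atleast_2d(X)-c["eye"]);u=np.c_[p[:,0],-p[:,1]]/-p[:,2:3]
    u=u*(1+c["k1"]*(u**2).sum(1,keepdims=True));K=c["intrinsics"];return u*[K[0,0],K[1,1]]+K[:2,2]
E
python3 - <<'E'
from h import *; from plant import optics
np.set_printoptions(precision=1,suppress=True)
a=optics.calibration("scene");b=optics.calibration("side")
S=lambda x,y:(x/4+345-.4,y/4+135-.4); D=lambda x,y:(x/3.5+150-.4,y/3.5+110-.4)
SR=lambda x,y:(x/4+120-.4,y/4+180-.4); DR=lambda x,y:(x/2.8+230-.4,y/2.8+270-.4)
P={"red near robot":(S(376,45),D(40,147),155),"red far":(S(474,212),D(254,51),155),
"yel near":(S(186,72),D(139,250),155),"yel far":(S(274,248),D(361,145),155),
"green near":(SR(92,14),DR(438,325),167),"green far":(SR(145,208),DR(598,135),167),
"jawL near":(SR(312,146),DR(314,274),87),"jawL far":(SR(358,277),DR(425,158),87),
"jawR near":(SR(384,126),DR(262,232),87),"jawR far":(SR(438,250),DR(375,117),87),
"screw1":(SR(750,344),DR(234,18),None),"screw2":(SR(632,112),DR(34,198),None),"screw3":(SR(107,543),DR(653,327),None),"screw4":(SR(42,276),DR(464,571),None)}
for k,(p,q,z) in P.items():
    x,r=tri(a,p,b,q); print(k,x,np.array(r), *( (atz(a,p,z)[:2],atz(b,q,z)[:2]) if z else ()))
E
```

```text
red near robot [499.4 205.9 153. ] [0.3 0.3] [502.  204.2] [498.6 204. ]
red far [607.8 199.4 153.8] [0.1 0.1] [608.8 198.8] [607.  197.9]
yel near [496.3 120.8 154. ] [0.2 0.2] [497.7 120.1] [495.9 120. ]
yel far [605.6 115.6 152.8] [0.6 0.6] [607.2 115.1] [604.1 112.5]
green near [ 477.7 -283.4  164.7] [1.2 1.2] [ 480. -282.] [ 477.  -285.2]
green far [ 586.4 -271.2  164.2] [0.1 0.1] [ 589.3 -271. ] [ 584.7 -271.9]
jawL near [ 487.8 -211.7   83.4] [0.4 0.4] [ 491.3 -211.3] [ 486.5 -213.4]
jawL far [ 566.1 -203.7   84.3] [0.3 0.3] [ 568.4 -203.4] [ 564.8 -204.9]
jawR near [ 484.3 -181.3   83.6] [0.6 0.6] [ 487.5 -180.9] [ 483.1 -183.2]
jawR far [ 563.1 -172.2   86.8] [1.5 1.5] [ 562.6 -170.9] [ 563.2 -173.8]
screw1 [585.2 -49.1  16.8] [0.8 0.8]
screw2 [435.1 -66.3  16.3] [0.4 0.4]
screw3 [ 615.5 -318.4   15.6] [0.1 0.1]
screw4 [ 465.6 -335.    15.4] [0.4 0.4]
```

```bash
cat >> h.py <<'E'
def need(target,yaw,s):
    """shift in tool axes (m) and turn so tool y is along yaw+90deg (mod 180)"""
    M=R.from_rotvec(s["ee_rot"]); d=M.inv().apply(np.array(target)-s["eef_pos"])/1000
    x=M.as_matrix()[:,0]; cur=np.arctan2(x[1],x[0]); dy=(yaw-cur+np.pi/2)%np.pi-np.pi/2
    return d,-dy,cur   # tool z down => turn about tool z is minus yaw
E
python3 - <<'E'
from h import *; from plant import bot
np.set_printoptions(precision=4,suppress=True)
s=bot.get_state();print(R.from_rotvec(s["ee_rot"]).as_matrix())
for t in ([554,201,300],[526,-192.4,300]): print(need(t,-.053 if t[1]>0 else .11,s), np.arctan2(t[1],t[0]))
E
```

```text
[[ 0.9548  0.2973 -0.0001]
 [ 0.2973 -0.9548  0.0009]
 [ 0.0001 -0.0009 -1.    ]]
(array([ 0.5887, -0.6021, -0.0685]), np.float64(0.3548176837766248), np.float64(0.30181768377662477)) 0.3480461559288872
(array([ 0.445 , -0.2348, -0.0689]), np.float64(0.19181768377662478), np.float64(0.30181768377662477)) -0.3506625139279959
```

>>> play_rows([
  [[0.02, -0.02, -0.025, 0, -1], [0.045, -0.045, -0.05, 0, -1], [0.07, -0.07, -0.069, 0, -1], [0.097, -0.099, -0.069, 0, -1], [0.124, -0.127, -0.069, 0, -1]],
])

```text
t: 0.57
eef_pos: [252.0, -389.5, 301.2]
ee_rot: [3.105, 0.471, 0.001]
force: [1.1, -0.4, -0.4]
gripper_width: 0.999
```

>>> play_rows([
  [[0.027, -0.028, 0, 0, -1], [0.054, -0.056, 0, 0, -1], [0.081, -0.083, 0, 0, -1], [0.108, -0.11, 0, 0, -1], [0.135, -0.138, 0, 0, -1]],
])

```text
t: 0.98
eef_pos: [339.7, -217.2, 300.3]
ee_rot: [3.106, 0.472, 0.0]
force: [1.2, -1.0, -0.1]
gripper_width: 1.001
```

>>> play_rows([
  [[0.027, -0.028, 0, 0, -1], [0.054, -0.056, 0, 0, -1], [0.081, -0.083, 0, 0, -1], [0.108, -0.11, 0, 0, -1], [0.135, -0.138, 0, 0, -1]],
])

```text
t: 1.4
eef_pos: [427.6, -45.1, 300.4]
ee_rot: [3.106, 0.472, 0.001]
force: [0.4, -1.5, -1.1]
gripper_width: 0.996
```

```bash
python3 - <<'E'
from h import *; from plant import bot
np.set_printoptions(precision=4,suppress=True)
s=bot.get_state();print(s["t"],s["eef_pos"],s["q"],need([554,201,300],-.053,s))
E
```

```text
1.4 [427.6408 -45.1342 300.3884] [-0.2847 -0.1713  1.6184  0.      1.6941  0.9842] (array([ 0.1938, -0.1974,  0.0004]), np.float64(0.35482298563417825), np.float64(0.3018229856341783))
```

>>> play_rows([
  [[0.028, -0.028, 0, 0.07, -1], [0.055, -0.056, 0, 0.14, -1], [0.08, -0.082, 0, 0.21, -1], [0.107, -0.11, 0, 0.28, -1], [0.135, -0.138, 0, 0.355, -1]],
])

```text
t: 1.82
eef_pos: [515.5, 126.9, 300.3]
ee_rot: [-3.14, 0.088, -0.0]
force: [0.8, -1.3, -0.6]
gripper_width: 0.998
```

```bash
python3 - <<'E'
from h import *; from plant import bot
np.set_printoptions(precision=4,suppress=True)
s=bot.get_state();print(s["t"],s["eef_pos"],s["q"],need([554,201,300],-.053,s))
E
```

```text
1.8167 [515.4673 126.8598 300.2541] [0.0961 0.0439 1.4164 0.     1.6812 1.7232] (array([ 0.0343, -0.0762,  0.0003]), np.float64(-0.0033355787698874373), np.float64(-0.05633557876988747))
```

>>> play_rows([
  [[0.012, -0.026, 0, -0.003, -1], [0.024, -0.052, 0, -0.003, -1], [0.034, -0.076, 0, -0.003, -1], [0.034, -0.076, 0, -0.003, -1], [0.034, -0.076, 0, -0.003, -1]],
])

```text
t: 2.23
eef_pos: [553.2, 199.8, 299.4]
ee_rot: [3.14, -0.076, -0.002]
force: [0.9, -0.9, -0.0]
gripper_width: 1.002
```

```bash
python3 - <<'E'
from h import *; from plant import bot,optics
np.set_printoptions(precision=4,suppress=True)
s=bot.get_state();print(s["t"],s["eef_pos"],s["q"],need([554,201,300],-.053,s))
c=optics.calibration("wrist"); cv2.imwrite("pics/w1.png",optics.capture("wrist")[:,:,::-1])
import pickle; pickle.dump(c,open("w1.pkl","wb"))
u=np.array([np.cos(.053),-np.sin(.053),0]);
print(proj(c,[np.array([554,201,155])+k*55*u for k in(-1,1)]))
E
```

```text
2.2333 [553.2278 199.822  299.4239] [0.2156 0.1667 1.2831 0.0001 1.6934 1.8349] (array([ 0.0007, -0.0012, -0.0006]), np.float64(0.004525495706059424), np.float64(-0.048474504293940686))
[[314.9376 277.1635]
 [315.4996 154.4822]]
```

View pics/w1.png

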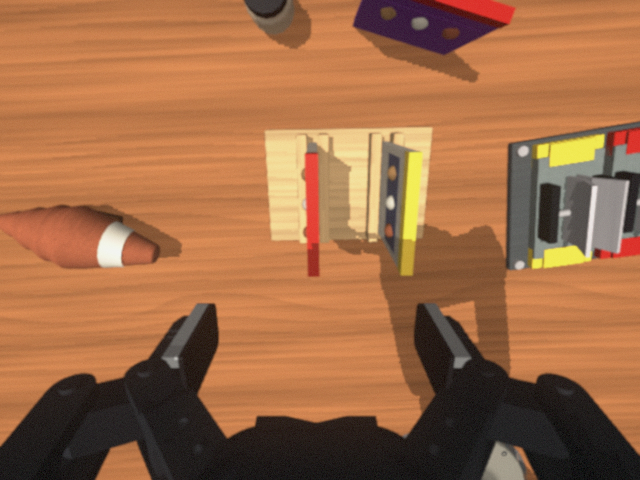

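The wrist view shows the red band from (312,153) to (313,276), about 2 mm to +y of my prediction. I'll split the difference and descend.

>>> play_rows([
  [[0.001, -0.0024, 0.035, 0.003, -1], [0.001, -0.0024, 0.07, 0.003, -1], [0.001, -0.0024, 0.1, 0.003, -1], [0.001, -0.0024, 0.125, 0.003, -1], [0.001, -0.0024, 0.14, 0.003, -1]],
])

```text
t: 2.7
eef_pos: [553.0, 199.9, 157.6]
ee_rot: [3.14, -0.085, -0.004]
force: [-0.7, 0.5, -0.4]
gripper_width: 1.002
```

```bash
python3 - <<'E'
from h import *; from plant import bot,optics
np.set_printoptions(precision=4,suppress=True)
s=bot.get_state();print(s["t"],s["eef_pos"],s["q"],s["force"],need([554,202.3,119],-.053,s))
c=optics.calibration("wrist"); cv2.imwrite("pics/w2.png",optics.capture("wrist")[:,:,::-1])
u=np.array([np.cos(.053),-np.sin(.053),0]);
print(proj(c,[np.array([554,202.3,155])+k*55*u for k in(-1,1)]))
E
```

```text
2.7 [553.0133 199.8558 157.6436] [ 0.2159  0.2139  1.5127 -0.0001  1.4177  1.841 ] [-0.7024  0.4619 -0.3715] (array([ 0.001 , -0.0025,  0.0386]), np.float64(-0.0013436389666356963), np.float64(-0.05434363896663571))
[[312.3671 395.5528]
 [311.3071 188.3252]]
```

View pics/w2.png

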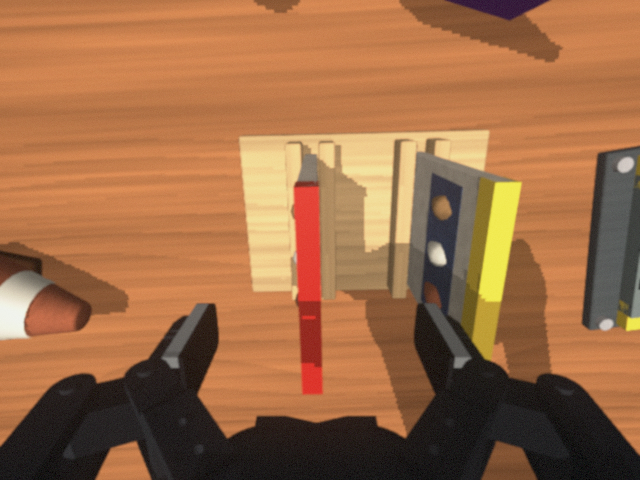

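>>> play_rows([
  [[0.001, -0.003, 0.01, -0.018, -1], [0.001, -0.003, 0.02, -0.018, -1], [0.001, -0.003, 0.02, -0.018, -1]],
])

```text
t: 3.0
eef_pos: [555.2, 203.9, 139.3]
ee_rot: [3.141, -0.055, -0.001]
force: [-0.5, -0.3, -0.2]
gripper_width: 1.0
```

```bash
python3 - <<'E'
from h import *; from plant import bot,optics
np.set_printoptions(precision=4,suppress=True)
s=bot.get_state();print(s["t"],s["eef_pos"],s["q"],s["force"],need([554,203,119],-.035,s))
c=optics.calibration("wrist"); cv2.imwrite("pics/w3.png",optics.capture("wrist")[:,:,::-1])
s=bot.get_state();print(s["t"],s["eef_pos"],s["q"],s["force"],need([554,203,119],-.035,s))
u=np.array([np.cos(.035),-np.sin(.035),0]);
print(proj(c,[np.array([554,203,155])+k*55*u for k in(-1,1)]))
E
```

```text
3.0 [555.1513 203.8874 139.278 ] [0.2217 0.2315 1.5296 0.0001 1.3815 1.8277] [-0.475  -0.3268 -0.1552] (array([-0.0011,  0.0009,  0.0203]), np.float64(-0.00022577876371299155), np.float64(-0.03522577876371306))
3.05 [555.3532 203.9761 140.2034] [0.2218 0.2309 1.5283 0.0001 1.3827 1.8279] [-0.6403  0.1698  0.3509] (array([-0.0013,  0.001 ,  0.0212]), np.float64(-0.000354568750360329), np.float64(-0.03535456875036043))
[[318.9635 428.7893]
 [319.8755 203.0286]]
```

View pics/w3.png

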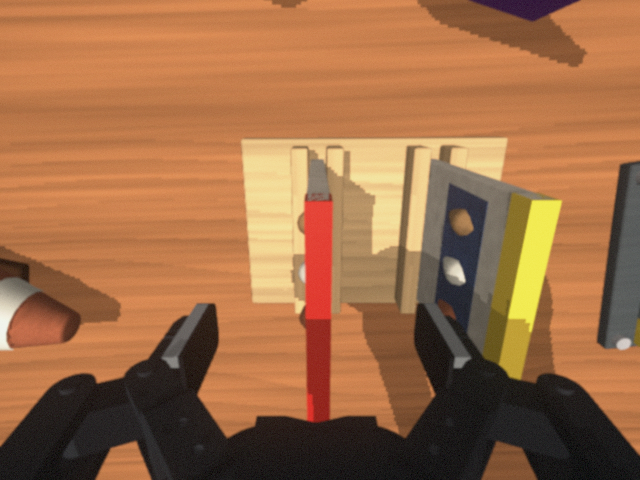

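The band is now vertical at column 318, centred between the fingers. I'll lower and grip.

>>> play_rows([
  [[0, 0, 0.01, 0, -1], [0, 0, 0.021, 0, -1], [0, 0, 0.021, 0, -0.3], [0, 0, 0.021, 0, 0.5], [0, 0, 0.021, 0, 1]],
])

```text
t: 3.47
eef_pos: [555.5, 204.2, 119.5]
ee_rot: [-3.141, 0.055, -0.0]
force: [-0.1, -0.4, 0.7]
gripper_width: 0.604
```

>>> play_rows([
  [[0, 0, 0, 0, 1], [0, 0, 0, 0, 1], [0, 0, 0, 0, 1], [0, 0, 0, 0, 1], [0, 0, 0, 0, 1]],
])

```text
t: 3.88
eef_pos: [555.7, 204.2, 119.7]
ee_rot: [-3.141, 0.055, -0.001]
force: [0.7, -0.3, 3.3]
gripper_width: 0.105
```

>>> play_rows([
  [[0, 0, 0, 0, 1], [0, 0, 0, 0, 1], [0, 0, 0, 0, 1]],
])

```text
t: 4.13
eef_pos: [555.7, 204.2, 119.7]
ee_rot: [-3.141, 0.055, -0.001]
force: [0.2, 0.1, 4.6]
gripper_width: 0.106
```

It's gripped at about 9–10 mm. I'll lift straight up.

>>> play_rows([
  [[0, 0, -0.01, 0, 1], [0, 0, -0.025, 0, 1], [0, 0, -0.045, 0, 1], [0, 0, -0.07, 0, 1], [0, 0, -0.1, 0, 1]],
])

```text
t: 4.55
eef_pos: [554.7, 204.1, 219.7]
ee_rot: [3.141, -0.055, -0.004]
force: [0.0, 0.2, -1.4]
gripper_width: 0.109
```

>>> play_rows([
  [[0, 0, -0.03, 0, 1], [0, 0, -0.06, 0, 1], [0, 0, -0.085, 0, 1], [0, 0, -0.085, 0, 1], [0, 0, -0.085, 0, 1]],
])

```text
t: 4.97
eef_pos: [555.6, 204.2, 305.7]
ee_rot: [-3.14, 0.055, -0.003]
force: [0.4, 0.0, -2.6]
gripper_width: 0.106
```

```bash
python3 - <<'E'
from h import *; from plant import bot,optics
np.set_printoptions(precision=4,suppress=True)
s=bot.get_state();print(s["t"],s["eef_pos"],s["q"],s["force"],s["gripper_width"],need([526,-192.4,305],.11,s))
a=optics.capture("scene");b=optics.capture("side")
print(proj(optics.calibration("scene"),s["eef_pos"]),proj(optics.calibration("side"),s["eef_pos"]))
cv2.imwrite("pics/l1.png",np.hstack([cv2.resize(a[0:300,340:640],(400,400)),cv2.resize(b[:300,50:350],(400,400))])[:,:,::-1])
E
```

```text
4.9667 [555.5807 204.2469 305.6724] [0.2221 0.172  1.2645 0.0002 1.7031 1.8281] [ 0.4003  0.0297 -2.6004] 0.10578575708205835 (array([-0.0156,  0.3974,  0.0004]), np.float64(-0.14516346960212978), np.float64(-0.035163469602129904))
[[470.4618  85.042 ]] [[174.0539  47.9776]]
```

View pics/l1.png

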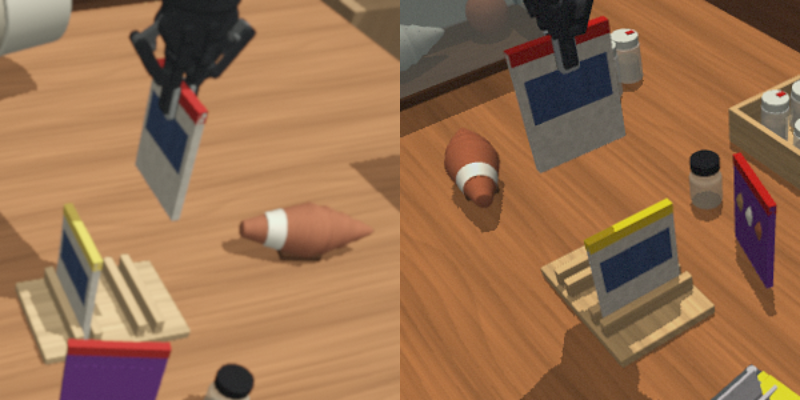

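The board is held upright with the yellow board undisturbed. I'll carry it over to the rack.

>>> play_rows([
  [[-0.001, 0.015, 0, 0, 1], [-0.002, 0.04, 0, 0, 1], [-0.003, 0.07, 0, 0, 1], [-0.004, 0.1, 0, 0, 1], [-0.005, 0.132, 0, 0, 1]],
])

```text
t: 5.48
eef_pos: [545.0, 71.0, 303.1]
ee_rot: [-3.141, 0.054, 0.003]
force: [0.2, -0.1, -1.5]
gripper_width: 0.11
```

>>> play_rows([
  [[-0.001, 0.032, 0, 0, 1], [-0.002, 0.064, 0, 0, 1], [-0.003, 0.096, 0, 0, 1], [-0.004, 0.128, 0, 0, 1], [-0.005, 0.16, 0, 0, 1]],
])

```text
t: 5.9
eef_pos: [534.1, -89.1, 303.2]
ee_rot: [-3.141, 0.056, 0.003]
force: [0.5, -0.7, -1.1]
gripper_width: 0.107
```

>>> play_rows([
  [[-0.001, 0.03, 0, -0.03, 1], [-0.002, 0.06, 0, -0.06, 1], [-0.003, 0.085, 0, -0.09, 1], [-0.004, 0.1, 0, -0.12, 1], [-0.005, 0.105, 0, -0.145, 1]],
])

```text
t: 6.32
eef_pos: [525.4, -194.7, 302.7]
ee_rot: [-3.136, -0.171, 0.004]
force: [0.5, -0.6, -1.8]
gripper_width: 0.11
```

>>> play_rows([
  [[0, 0, 0, 0, 1], [0, 0, 0, 0, 1]],
])

```text
t: 6.48
eef_pos: [526.0, -192.3, 303.4]
ee_rot: [-3.136, -0.17, 0.002]
force: [-0.1, 1.0, -1.5]
gripper_width: 0.106
```

```bash
cat > look.py <<'E'
from h import *; from plant import bot,optics
import sys
np.set_printoptions(precision=4,suppress=True)
s=bot.get_state();print(s["t"],s["eef_pos"],s["force"],s["gripper_width"],need([526,-192.4,300],.11,s))
a=optics.capture("scene");b=optics.capture("side")
cv2.imwrite(f"pics/{sys.argv[1]}.png",np.hstack([cv2.resize(a[80:340,80:340],(400,400)),cv2.resize(b[180:480,230:480],(400,480))[:400]])[:,:,::-1])
cv2.imwrite(f"pics/{sys.argv[1]}_a.png",a[:,:,::-1]);cv2.imwrite(f"pics/{sys.argv[1]}_b.png",b[:,:,::-1])
E
python3 look.py m1
```

```text
6.4833 [ 525.9649 -192.2539  303.3732] [-0.0504  0.9521 -1.5452] 0.1063636797885494 (array([0.    , 0.0002, 0.0034]), np.float64(-0.0018142487541898955), np.float64(0.10818575124581006))
```

View pics/m1_a.png

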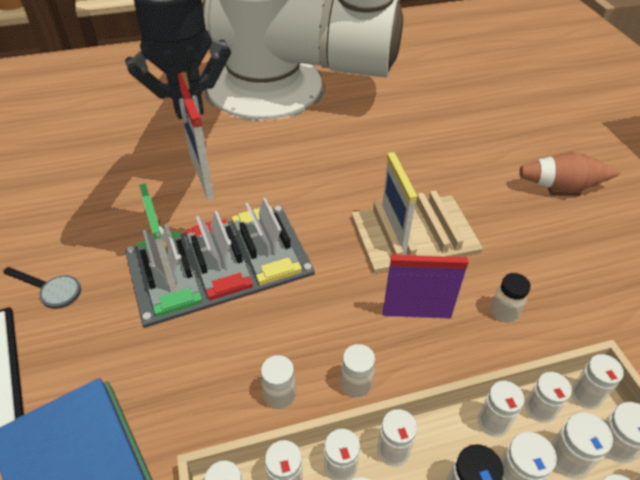

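View pics/m1_b.png

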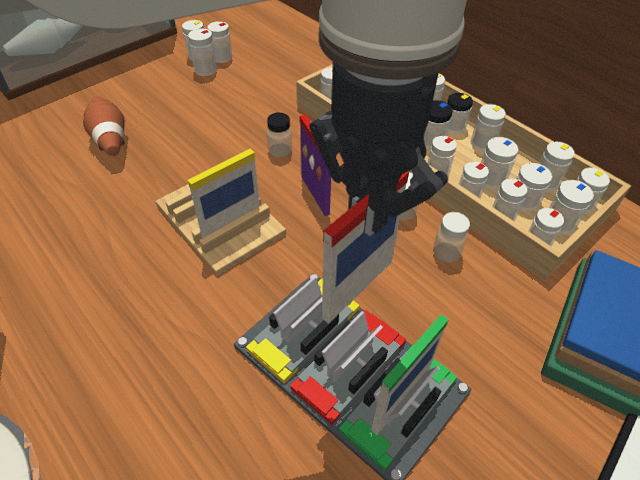

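>>> play_rows([
  [[0, 0, 0.02, 0, 1], [0, 0, 0.045, 0, 1], [0, 0, 0.07, 0, 1], [0, 0, 0.09, 0, 1], [0, 0, 0.099, 0, 1]],
])

```text
t: 7.0
eef_pos: [525.7, -190.9, 202.5]
ee_rot: [-3.135, -0.173, 0.004]
force: [-0.3, -0.3, -1.8]
gripper_width: 0.109
```

>>> play_rows([
  [[0, 0, 0, 0, 1], [0, 0, 0, 0, 1]],
])

```text
t: 7.17
eef_pos: [526.7, -191.7, 206.0]
ee_rot: [3.137, 0.173, 0.0]
force: [0.3, 0.2, 0.1]
gripper_width: 0.11
```

```bash
python3 look.py m2; python3 - <<'E'
import cv2
a=cv2.imread("pics/m2_a.png");b=cv2.imread("pics/m2_b.png")
cv2.imwrite("pics/m2_ac.png",cv2.resize(a[130:310,120:320],None,fx=3.2,fy=3.2,interpolation=2))
cv2.imwrite("pics/m2_bc.png",cv2.resize(b[270:480,230:480],None,fx=2.8,fy=2.8,interpolation=2))
E
```

```text
7.1667 [ 526.6955 -191.7474  206.0307] [0.3289 0.2114 0.084 ] 0.11002434908721712 (array([-0.0007,  0.0006, -0.094 ]), np.float64(9.565656798882216e-05), np.float64(0.11009565656798893))
```

View pics/m2_ac.png

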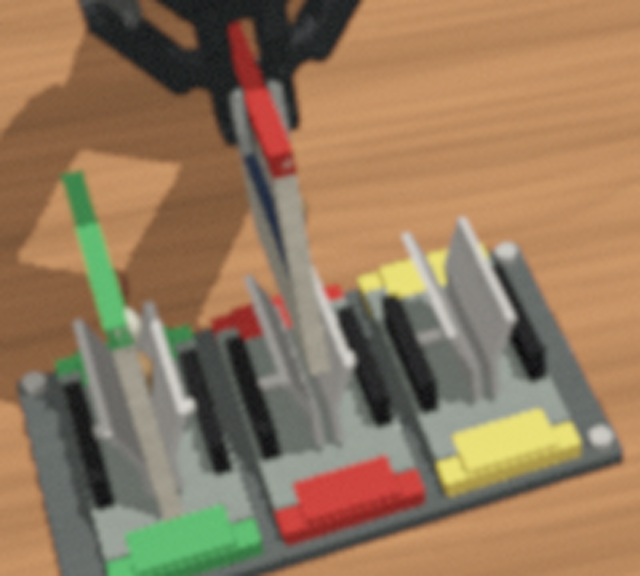

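View pics/m2_bc.png

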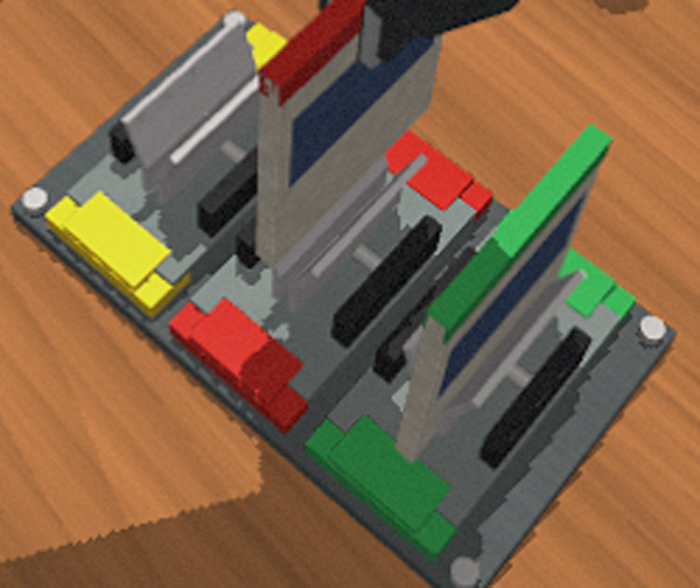

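```bash
python3 - <<'E'
from h import *; from plant import optics
np.set_printoptions(precision=1,suppress=True)
a=optics.calibration("scene");b=optics.calibration("side")
A=lambda x,y:(x/3.2+120-.4,y/3.2+130-.4); B=lambda x,y:(x/2.8+230-.4,y/2.8+270-.4)
u=np.array([np.cos(.11),np.sin(.11)]);n=np.array([-u[1],u[0]])
def rel(p): d=p[:2]-[526,-192.4]; return np.array([d@u,d@n])
for z in (101,99):
  print(z,"scene far bottom",rel(atz(a,A(316,373),z)),"side near bottom",rel(atz(b,B(269,257),z)))
print("slot scene jaws mean", rel(np.mean([[491.3,-211.3],[568.4,-203.4],[487.5,-180.9],[562.6,-170.9]],0)),"side",rel(np.mean([[486.5,-213.4],[564.8,-204.9],[483.1,-183.2],[563.2,-173.8]],0)))
for nme,c in (("scene",a),("side",b)):
  print(nme,proj(c,[np.r_[np.array([526.7,-191.7])+k*55*u,101] for k in (-1,1)]))
E
```

```text
101 scene far bottom [53.6 -2.4] side near bottom [-54.1  -1.1]
99 scene far bottom [51.8 -2.1] side near bottom [-53.3  -0.4]
slot scene jaws mean [1.5 0.6] side [-1.7 -1.2]
scene [[203.  200.7]
 [220.6 246.6]]
side [[324.6 360.6]
 [380.6 303.5]]
```

>>> play_rows([
  [[0, -0.0015, 0.01, 0, 1], [0, -0.0015, 0.02, 0, 1], [0, -0.0015, 0.028, 0, 1], [0, -0.0015, 0.034, 0, 1], [0, -0.0015, 0.034, 0, 1]],
])

```text
t: 7.68
eef_pos: [525.8, -190.5, 169.6]
ee_rot: [-3.136, -0.172, 0.003]
force: [-0.2, -0.3, -2.5]
gripper_width: 0.11
```

>>> play_rows([
  [[0, 0, 0.003, 0, 1], [0, 0, 0.006, 0, 1], [0, 0, 0.009, 0, 1], [0, 0, 0.012, 0, 1], [0, 0, 0.015, 0, 1]],
])

```text
t: 8.1
eef_pos: [526.9, -190.8, 157.2]
ee_rot: [3.136, 0.172, 0.003]
force: [0.2, -1.4, 4.7]
gripper_width: 0.11
```

>>> play_rows([
  [[0, 0, 0.002, 0, 1], [0, 0, 0.004, 0, 1], [0, 0, 0.006, 0, 1], [0, 0, 0.008, 0, 1], [0, 0, 0.01, 0, 1]],
])

```text
t: 8.52
eef_pos: [526.5, -190.7, 146.6]
ee_rot: [3.137, 0.172, 0.001]
force: [-0.1, -1.0, 5.4]
gripper_width: 0.105
```

>>> play_rows([
  [[0, 0, 0.002, 0, 1], [0, 0, 0.004, 0, 1], [0, 0, 0.006, 0, 1], [0, 0, 0.008, 0, 1], [0, 0, 0.01, 0, 1]],
])

```text
t: 8.93
eef_pos: [526.5, -190.7, 136.6]
ee_rot: [3.136, 0.172, 0.001]
force: [0.0, -0.6, 5.2]
gripper_width: 0.104
```

>>> play_rows([
  [[0, 0, 0.0015, 0, 1], [0, 0, 0.003, 0, 1], [0, 0, 0.0045, 0, 1], [0, 0, 0.0045, 0, 1]],
])

```text
t: 9.27
eef_pos: [526.4, -190.6, 131.8]
ee_rot: [3.137, 0.172, 0.0]
force: [2.0, -0.9, -0.2]
gripper_width: 0.106
```

```bash
python3 look.py m3; python3 - <<'E'
import cv2,numpy as np
a=cv2.imread("pics/m3_a.png");b=cv2.imread("pics/m3_b.png")
cv2.imwrite("pics/m3_c.png",np.hstack([cv2.resize(a[150:310,120:280],(400,400),interpolation=2),cv2.resize(b[280:480,250:450],(400,400),interpolation=2)]))
E
```

```text
9.2667 [ 526.3859 -190.6323  131.7834] [ 1.9678 -0.9167 -0.2254] 0.10617820944600692 (array([-0.0005,  0.0017, -0.1682]), np.float64(-0.0002543128972265496), np.float64(0.10974568710277344))
```

View pics/m3_c.png

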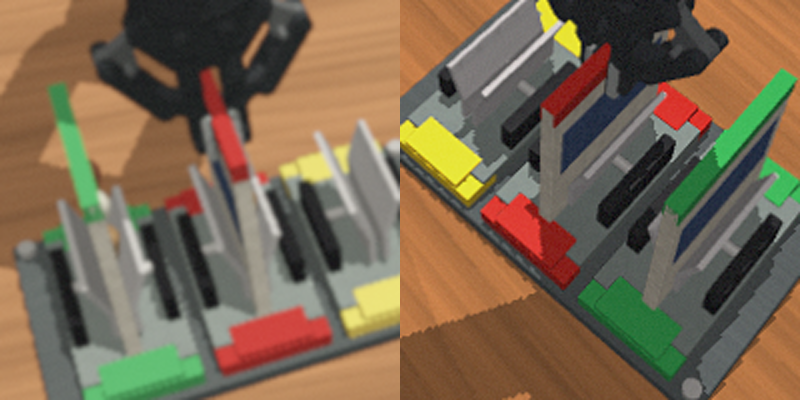

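It's nearly home and in line. I'll push a little further until the floor reacts.

>>> play_rows([
  [[0, 0, 0.001, 0, 1], [0, 0, 0.002, 0, 1], [0, 0, 0.002, 0, 1]],
])

```text
t: 9.62
eef_pos: [526.6, -190.9, 131.7]
ee_rot: [3.136, 0.172, 0.002]
force: [-6.5, 0.8, 23.9]
gripper_width: 0.107
```

The force rose to 24 N with no further travel, so the board is on the floor. I'll ease off, open and retreat.

>>> play_rows([
  [[0, 0, -0.002, 0, 1], [0, 0, -0.002, 0, 0.6], [0, 0, -0.002, 0, 0.2], [0, 0, -0.002, 0, -0.2], [0, 0, -0.002, 0, -0.4]],
])

```text
t: 10.03
eef_pos: [526.2, -190.5, 131.5]
ee_rot: [-3.136, -0.172, 0.001]
force: [0.7, 0.7, 0.0]
gripper_width: 0.617
```

>>> play_rows([
  [[0, 0, 0, 0, -0.4], [0, 0, 0, 0, -0.4], [0, 0, -0.01, 0, -0.4], [0, 0, -0.03, 0, -0.4], [0, 0, -0.06, 0, -0.4]],
])

```text
t: 10.45
eef_pos: [525.4, -190.1, 191.2]
ee_rot: [-3.135, -0.172, 0.005]
force: [0.6, 0.6, 0.8]
gripper_width: 0.702
```

>>> play_rows([
  [[0, 0, -0.03, 0, -0.4], [0, 0, -0.06, 0, -0.4], [0, 0, -0.09, 0, -0.4], [0, 0, -0.11, 0, -0.4], [0, 0, -0.11, 0, -0.4]],
])

```text
t: 10.87
eef_pos: [527.0, -190.9, 307.3]
ee_rot: [3.133, 0.172, 0.009]
force: [0.8, -0.5, 1.0]
gripper_width: 0.702
```

```bash
python3 look.py m4; python3 - <<'E'
import cv2,numpy as np
a=cv2.imread("pics/m4_a.png");b=cv2.imread("pics/m4_b.png")
cv2.imwrite("pics/m4_ac.png",cv2.resize(a[150:310,120:280],None,fx=3.5,fy=3.5,interpolation=2));cv2.imwrite("pics/m4_bc.png",cv2.resize(b[280:480,250:450],None,fx=2.8,fy=2.8,interpolation=2))
E
```

```text
10.8667 [ 527.0132 -190.9068  307.2751] [ 0.827  -0.4543  1.0295] 0.7019679718816076 (array([-0.0012,  0.0013,  0.0073]), np.float64(-0.0001482460136585928), np.float64(0.10985175398634148))
```

View pics/m4_ac.png

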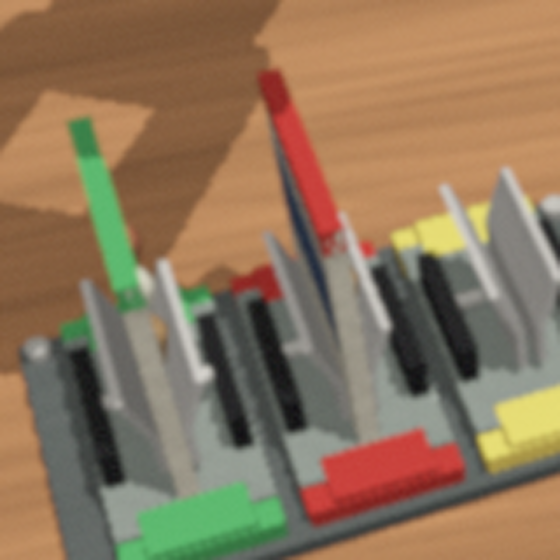

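View pics/m4_bc.png

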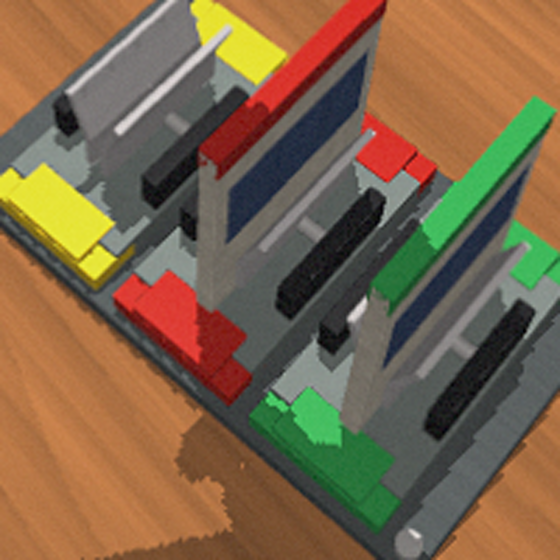

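```bash
python3 - <<'E'
from h import *; from plant import optics
np.set_printoptions(precision=1,suppress=True)
a=optics.calibration("scene");b=optics.calibration("side")
im=cv2.imread("pics/m4_b.png");cv2.imwrite("pics/m4_bt.png",cv2.resize(im[250:350,310:410],None,fx=5,fy=5,interpolation=2))
A=lambda x,y:(x/3.5+120-.4,y/3.5+150-.4); B=lambda x,y:(x/2.8+250-.4,y/2.8+280-.4)
for k,p,q in(("red near",A(271,74),B(207,157)),("green near",A(81,122),B(381,296)),("green far",A(124,292),B(541,106)),("red far",A(332,240),B(377,-2))):print(k,tri(a,p,b,q))
E
```

```text
red near (array([ 469.2, -197.6,  163.8]), [np.float64(0.021827435202574887), np.float64(0.021827435202541417)])
green near (array([ 478.6, -283.1,  162.9]), [np.float64(0.5559658791894395), np.float64(0.5559658791893933)])
green far (array([ 587.4, -271.5,  163.1]), [np.float64(1.3279015010252606), np.float64(1.3279015010252262)])
red far (array([ 577.9, -186.9,  160.2]), [np.float64(0.03876922727872228), np.float64(0.03876922727873069)])
```

View pics/m4_bt.png

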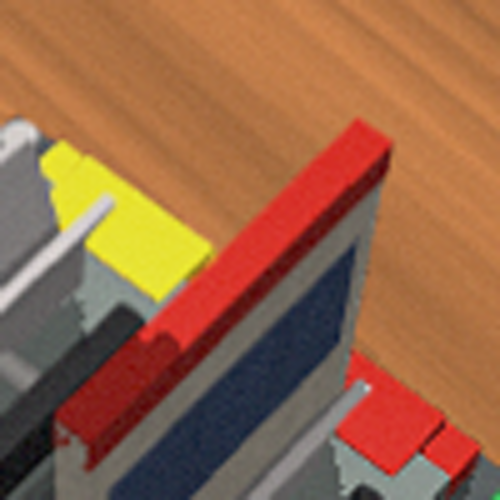

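```bash
python3 -c "
from plant import bot
print(bot.hand_in()); s=bot.get_state(); print(s['t'],s['force'])"
```

```text
the job is handed in; nothing more can be done
None
the job is handed in; nothing more can be done
```

I gripped the red-topped white board by its bare top, lifted it out of the stand and pushed it into the red slot, then let go. I backed the gripper off about 175 mm and handed the job in at about t = 10.9 s. No verdict was given.

**Last checks:**
- **Home on the floor:** the push force rose to about 24 N with no further travel. After release, the board's near top corner measured level with the already-home green board, within about 1 mm.
- **Centred and in line:** the top of the board measured about 2 mm from the slot's middle along it and under 1 mm across, parallel to it.
- **Other boards:** green measured where it was at the start to within about 1–2 mm. Yellow still stood in place in the views while I carried the board over the rack; I did not re-measure it.

**Disagreements:**
- Just before the push, the scene camera put the board about 3 mm off across the slot, while the side camera put it on line. I corrected by 1.5 mm.
- All camera heights read about 2–4 mm low. The board's far top corner read about 3 mm lower than the green board's. I put that down to a roughly picked pixel and did not recompute it.

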